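# Free the swing bolt of the blue-lidded sample cell

### The arm

A 7-joint arm with a two-finger parallel gripper is mounted at the origin on a cart in front of the work surface, level with it; the furniture and walls round the work are solid. World frame = base frame: x ahead of the robot, y to its left, z up, the work surface at z = 0. Lengths are in mm, angles in rad, forces in N, time in s.
With the tool pointing down it reaches from about 425 to 875 mm from the base axis. Payload 8.4 kg.
Tool frame: the origin (TCP) lies at the very end of the fingers, on their centre line; the grasp point (between the pads) lies 19 mm behind it; z points along the fingers, y is the line along which they close (so a half turn about z gives the same grasp; the last joint's range is limited). The gripper opens to 87 mm and grips with 3 to 60 N. Pads are 19 mm wide; open, the fingers measure 117 mm over their backs; the gripper's body (75 mm by 190 mm) begins 51 mm behind the grasp point.
Start: joints at [-1.427, 0.333, 0.04, 1.465, -0.013, 1.343, -0.059], TCP at [156.276, 630.904, 189.046] pointing down, gripper open.
Joint ranges: [-2.58, 2.58], [-0.38, 2.09], [-1.3, 1.39], [0.25, 2.4], [-1.5, 4.64], [0.08, 2.09], [-2.65, 2.65]. Speed limits (rad/s): [2.22, 2.22, 2.79, 2.79, 3.14, 3.14, 3.14].

### API

Orientations are given as a 3x3 rotation matrix whose columns are the frame's x, y, z axes.
In Python, from rig import readout, imaging, ticket gives the robot as it stands.
- The arm moves only by the tool servo_tool, never from a script. Its arguments are lists of equal length, an entry for each row: "slide": the shift along the tool's x, y, z in m, a list of three; "angular": the turn, a rotation vector about the tool's x, y, z in rad, a list of three; "claw": the closure, from 0 (fully open) to 1 (shut). In form: {"slide": [[tx, ty, tz], ...], "angular": [[rx, ry, rz], ...], "claw": [claw, ...]}. A call has 1 to 20 rows; each row shifts and turns the commanded pose from where the row before left it, along the tool's axes as they then stand; what a row does not reach is not made up. A row lasts 1/10 s, in which the tool goes at most 50 mm and 8.59 degrees, less where a joint would pass 70% of its speed; a pose out of reach is approached as far as the arm can. A call with a gripper value outside its range is refused whole. The fingers move at their own pace and stop on an object; the grip force is fixed at half the most. Time passes only in rows, so rows that do not move let the fingers close. It gives the time, the measured TCP pose, the force, the opening and the grip force at its end, in the units of the state.
- readout.read_state(): the state, without advancing time (a new reading comes with each control period).
- imaging.get_image(name): name is "scene" or "top"; returns the picture (480x640x3 uint8, red, green, blue); there is no depth.
- imaging.camera_model(name): a dict with "fx", "fy", "cx", "cy" (pixels), "dist" ([k1, k2, p1, p2, k3] as OpenCV has them; the pictures are not rectified), "rvec" (rotation vector, rad) and "tvec" (3), from world to camera coordinates, as OpenCV has them. Camera axes: x right, y down, z forward; pixel columns grow to the right and rows downward; lengths in mm; the calibration is good to about 2 mm. A picture is of the moment at which its call begins. camera_model takes no time and is no camera call.
- ticket.close_job(): hands the job in; it is judged then, once.
The state is a dict: "time_s": time; "joint_pos": joint angles; "joint_vel": joint speeds; "joint_efforts": joint torques, N m; "ee_pos": TCP position; "tool_rot": TCP orientation; "wrist_force": force on the tool from outside, world axes, zero at the start; "torque": the same for the moment, N m; "grip_width": opening from 0.0 (shut) to 1.0 (fully open); "grip_force": force on a finger pad.
Only numpy, scipy, OpenCV 4.12 (cv2) and the standard library are available. Lean on these libraries where they do the work, as an engineer would, in place of code of your own. Each camera call takes 0.05 s, during which the arm holds its last target. There are 200 camera calls.

### The job

The sample cell with the blue lid is to be opened: loosen its brass wing nut by about a quarter turn anticlockwise while the bolt still stands upright, then swing the bolt outward out of the slotted lug until it lies down, clear of the lid. Leave the wing nut of the red-lidded cell tight.

Things in the scene. Friction and masses are not known exactly. Their poses are not given: they have to be found in the camera images.
- blue_wings (a point): Middle of the brass wings on the blue-lidded cell, on the bolt's axis, 93 mm up. Bolt's frame: z along the bolt, -x the way it swings out, y its pivot. Wings: plate 8 mm thick, 49 mm long, 11 mm up and down from here. Below: 18 mm wide hub, 28 mm washer, then the slotted lug, top 21 mm below here, level with the lid, ending 16 mm out from the axis. Round 94 mm cell, fixed, its middle 62 mm in (+x).
- blue_nut (a joint): Turn of the blue cell's wing nut (rad): 0 tight, grows anticlockwise from above, stop at 1.75; starts at 0 to 0.2. Wings lie along x of blue_wings at 0, along its y at 1.57. Stiff (0.15 N m), stays where left. Steep thread: the nut rises 4.5 mm per rad. Tight, it holds the bolt in the lug against 10 N; past about 0.8 rad the bolt can swing. Counts as loosened past 0.9.
- blue_bolt (a joint): Swing of the blue cell's bolt (rad) about its level pivot, straight below blue_wings, 55 mm from it and 38 mm above the table: 0 upright in the lug, 1.57 lying level, pointing away from the cell (stop). Light friction: it stays upright by itself and falls outward by itself once past about 0.5 rad. The table outside the lug is free.
- red_nut (a joint): Turn of the wing nut on the other cell, alike but with a red lid, which stands beside the blue one: same meaning; starts at 0 to 0.2 (tight) and must stay below 0.5. Both lids are flat but for a window rim in the middle, 44 mm wide and 3 mm high.
There are look-alikes about, which are no part of the job. What is shaped like the part that bears red_nut but green is not meant.

How it is judged (in metres and radians):
On the way, in this order (a step that is already met when the one before it is completed fails the run):
1. the blue cell's nut is loosened (past 0.9 rad) with its bolt still upright (within 0.25 rad) (value of joint blue_nut above 0.9 rad and value of joint blue_bolt below 0.25 rad), for 0.2 s.
2. the blue cell's bolt is swung out of the lug and down, past 1.05 rad (value of joint blue_bolt above 1.05 rad), for 0.2 s.
At the end, for the whole second after the job is handed in: The blue cell's nut is loosened by more than 0.9 rad from tight, its bolt rests swung out more than 1.05 rad (60 degrees) from upright, and the red cell's nut is still below 0.5 rad (value of joint blue_nut above 0.9 rad and value of joint blue_bolt above 1.05 rad and velocity of joint blue_bolt between -0.2 and 0.2 rad/s and value of joint red_nut below 0.5 rad); the robot touches nothing.
It fails at once if the red cell's nut is loosened (past 0.5 rad) (value of joint red_nut above 0.5 rad).
It also fails if it takes over 35 s, if anything falls off the work surface, if the arm or the gripper's body presses on something with over 40 N, if the wrist force passes 120 N, or if a joint passes its speed limit or range.

## Working session

There is one attempt and no reset: what is moved stays moved. The work goes in short steps, Python scripts to look and compute and a tool call to move; the robot and the scene stay as the last step left them, time stands still between calls to the robot, and variables do not carry over. Pictures are saved under pics/ and viewed, at most 10 in all, crops included, and the job is handed in when it is done.

Besides the shell and the picture viewer there is one more tool, called after "Request:" as a command line: name --argument value ..., lists and objects as JSON in quotes. servo_tool: Moves the arm, as the interface text tells. Its arguments: {"type":"object","properties":{"slide":{"type":"array","items":{"type":"array","items":{"type":"number"}}},"angular":{"type":"array","items":{"type":"array","items":{"type":"number"}}},"claw":{"type":"array","items":{"type":"number"}}},"required":["slide","angular","claw"]}

```bash
mkdir -p pics; python3 - <<'E'
from rig import readout, imaging
import cv2,numpy as np
for n in("scene","top"):
    cv2.imwrite(f"pics/{n}0.png",imaging.get_image(n)[:,:,::-1])
    m=imaging.camera_model(n);R=cv2.Rodrigues(np.array(m["rvec"],float))[0]
    print(n,m["fx"],m["dist"],(-R.T@np.array(m["tvec"]).ravel()).round(),R.round(2).tolist())
s=readout.read_state();print(s)
E
```

```text
scene 517.8882510638073 [-0.11361848  0.          0.          0.          0.        ] [-109. -539.  439.] [[0.59, -0.81, 0.02], [-0.32, -0.26, -0.91], [0.74, 0.53, -0.41]]
top 502.0053084714365 [-0.130623  0.        0.        0.        0.      ] [354. -87. 924.] [[-0.02, -1.0, 0.01], [-0.98, 0.02, -0.18], [0.18, -0.01, -0.98]]
{'time_s': 0.1, 'joint_pos': array([-1.42717665,  0.33385277,  0.03987316,  1.46620732, -0.01341211,
        1.34330834, -0.05847536]), 'joint_vel': array([ 1.04717215e-03, -2.47446060e-03,  6.95351096e-04, -1.32671006e-03,
        5.10884277e-04, -5.92698624e-04,  5.65403188e-06]), 'joint_efforts': array([ 4.73711552e-03, -6.57814050e+01,  1.34069212e+00, -4.04710221e+01,
       -5.96108730e-02,  4.07897984e-02,  5.89213005e-05]), 'ee_pos': array([156.19296678, 630.44793712, 188.22817226]), 'tool_rot': array([[-9.70665352e-01,  2.40434394e-01, -2.75940116e-04],
       [ 2.40434536e-01,  9.70664221e-01, -1.48435792e-03],
       [-8.90454998e-05, -1.50716034e-03, -9.99998860e-01]]), 'wrist_force': array([-0.74197033, -0.51030049, -0.58566536]), 'torque': array([-0.02054036,  0.04204214,  0.00166812]), 'grip_force': 0.0, 'grip_width': 0.9987253314710725}
```

View pics/scene0.png

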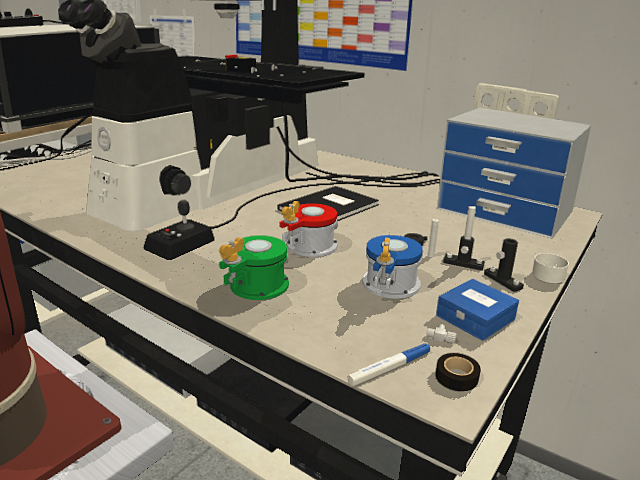

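View pics/top0.png

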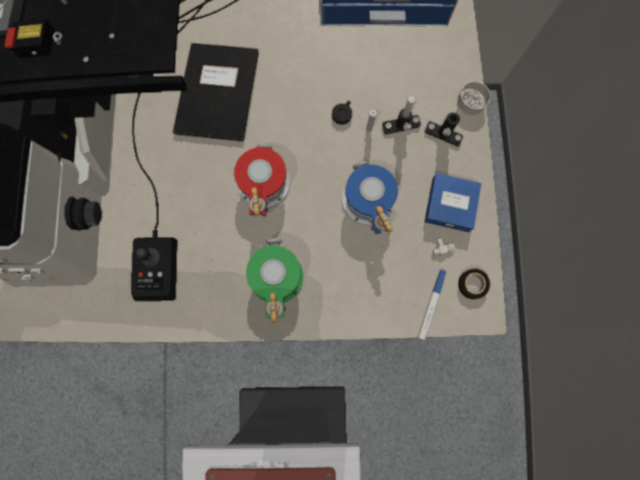

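Scene view: the blue-lidded cell is at (393,258), with brass wings at (386,250). Top view: its lid is at (372,190) and its wings at (383,218). Possible mix-ups in the top view are the red cell (260,172), with wings at (257,202), the green cell (275,272), with wings at (274,306), and the blue box (453,200). I choose the cell at (372,190): it is round, has a blue lid and carries brass wings.

```bash
cat > h.py <<'E'
import cv2,numpy as np
from rig import imaging,readout
def cam(n):
    m=imaging.camera_model(n);K=np.array([[m["fx"],0,m["cx"]],[0,m["fy"],m["cy"]],[0,0,1.]])
    return K,np.array(m["dist"],float),np.array(m["rvec"],float).ravel(),np.array(m["tvec"],float).ravel()
def ray(n,p):
    K,d,r,t=cam(n);R=cv2.Rodrigues(r)[0]
    u=cv2.undistortPoints(np.array(p,float).reshape(-1,1,2),K,d).reshape(-1,2)
    return -R.T@t,np.c_[u,np.ones(len(u))]@R
def plane(n,p,z):
    o,v=ray(n,p);return o+v*((z-o[2])/v[:,2])[:,None]
def tri(p1,p2):
    o,v=ray("scene",p1);q,w=ray("top",p2);v=v[0];w=w[0]
    a=np.linalg.lstsq(np.c_[v,-w],q-o,rcond=None)[0];A=o+v*a[0];B=q+w*a[1];return (A+B)/2,np.linalg.norm(A-B)
def proj(n,P):
    K,d,r,t=cam(n);return cv2.projectPoints(np.array(P,float).reshape(-1,1,3),r,t,K,d)[0].reshape(-1,2)
def mask(im,lo,hi,box):
    h=cv2.cvtColor(im,cv2.COLOR_RGB2HSV);m=cv2.inRange(h,np.array(lo),np.array(hi));o=np.zeros_like(m);x0,y0,x1,y1=box;o[y0:y1,x0:x1]=m[y0:y1,x0:x1];return o
E
python3 - <<'E'
from h import *
C={}
for n,bb,wb in(("scene",(355,230,430,275),(370,232,400,275)),("top",(335,155,405,225),(365,198,400,240))):
    im=imaging.get_image(n)
    b=mask(im,(100,120,40),(125,255,255),bb);w=mask(im,(8,110,90),(28,255,255),wb)
    for k,m in(("lid",b),("brass",w)):
        c=max(cv2.findContours(m,cv2.RETR_EXTERNAL,cv2.CHAIN_APPROX_NONE)[0],key=cv2.contourArea).reshape(-1,2)
        M=cv2.moments(m,True);print(n,k,c.min(0),c.max(0),M["m00"],M["m10"]/M["m00"],M["m01"]/M["m00"],cv2.minAreaRect(c),plane(n,[M["m10"]/M["m00"],M["m01"]/M["m00"]],72 if k=="lid" else 95).round(1))
        if n=="top" and k=="lid":
            P=plane(n,c,72);print("circle",cv2.minEnclosingCircle(P[:,:2].astype(np.float32)))
    # window rim
    g=mask(im,(0,0,120),(180,70,255),(355,175,390,205) if n=="top" else (375,230,415,255))
    M=cv2.moments(g,True);print(n,"rim",M["m00"],plane(n,[M["m10"]/M["m00"],M["m01"]/M["m00"]],75).round(1))
    x0,y0,x1,y1=(345,220,445,310) if n=="scene" else (330,150,430,240)
    C[n]=cv2.resize(im[y0:y1,x0:x1],None,fx=4,fy=4,interpolation=cv2.INTER_CUBIC)[:360,:400]
cv2.imwrite("pics/crop.png",np.hstack([C["scene"],C["top"]])[:,:,::-1])
for nm,p in(("red",(257,202)),("green",(274,306))):print(nm,plane("top",p,95).round())
print("micro",plane("top",[(110,130),(180,80),(100,215),(180,240)],0).round())
E
```

```text
scene lid [367 235] [421 273] 999.0 394.5325325325325 251.78978978978978 ((394.2875061035156, 249.65347290039062), (38.47984313964844, 52.648921966552734), 66.25050354003906) [[ 575.8 -202.    72. ]]
scene brass [380 246] [390 261] 148.0 385.4189189189189 252.1216216216216 ((385.0, 253.5), (15.0, 10.0), 90.0) [[ 523.1 -212.7   95. ]]
scene rim 398.0 [[ 614.8 -180.6   75. ]]
top lid [346 165] [396 219] 1403.0 370.64219529579475 189.7248752672844 ((371.0259704589844, 190.0138397216797), (50.17647171020508, 49.29411697387695), 28.07248878479004) [[ 600.6 -187.9   72. ]]
circle ((597.2149047851562, -186.0304412841797), 49.77240753173828)
top brass [377 207] [391 231] 129.0 383.1860465116279 220.06201550387595 ((382.020751953125, 219.7889404296875), (26.352943420410156, 8.352940559387207), 61.927513122558594) [[ 540.2 -204.3   95. ]]
top rim 482.0 [[ 601.9 -189.8   75. ]]
red [[576.  10.  95.]]
green [[399. -18.  95.]]
micro [[759. 320.   0.]
 [863. 181.   0.]
 [583. 327.   0.]
 [531. 167.   0.]]
```

View pics/crop.png

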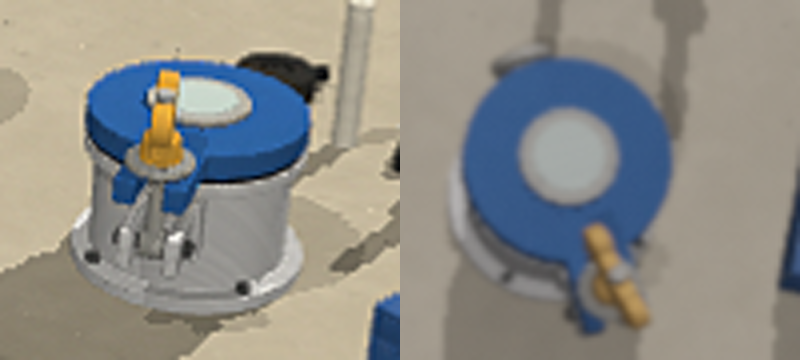

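The crop confirms it: blue lid with a lug and brass wings, the wings running (597,228)–(638,323) in the crop, nearly radial, so tight. Next I work out the wing axis and direction, and check for obstacles on the path (the microscope).

```bash
python3 - <<'E'
from h import *
e=np.array([[379.3,207.2],[389.4,230.6]])
for z in(95,100,104):
    P=plane("top",e,z);d=P[0]-P[1];print(z,P.round(1).tolist(),"len",np.linalg.norm(d),"ang",np.degrees(np.arctan2(d[1],d[0])),"mid",P.mean(0).round(1))
im=imaging.get_image("top")
g=mask(im,(0,0,120),(180,70,255),(355,175,390,205));c=max(cv2.findContours(g,cv2.RETR_EXTERNAL,cv2.CHAIN_APPROX_NONE)[0],key=cv2.contourArea)
el=cv2.fitEllipse(c);print(el,plane("top",el[0],75))
b=mask(im,(100,120,40),(125,255,255),(335,155,405,205));c=max(cv2.findContours(b,cv2.RETR_EXTERNAL,cv2.CHAIN_APPROX_NONE)[0],key=cv2.contourArea).reshape(-1,2)
P=plane("top",c[c[:,1]<195],72)[:,:2];A=np.c_[2*P,np.ones(len(P))];s=np.linalg.lstsq(A,(P**2).sum(1),rcond=None)[0];print("lidfit",s[:2],np.sqrt(s[2]+s[:2]@s[:2]))
# scene: rim ellipse & wing top/bottom
im=imaging.get_image("scene")
print("tri rim",tri((396.5,244.5),(372.2,188.7)), "tri wing", tri((385.8,251),(384.3,218.9)))
for z in(0,):print("scene z0",plane("scene",[(90,215),(200,240),(318,160),(150,250)],z).round())
o,v=ray("scene",(85,20))
for t in (600,700,800,900,1000,1100):
    p=o+v[0]/np.linalg.norm(v[0])*t;print(p.round(),proj("top",p).round())
E
```

```text
95 [[562.8, -198.7, 95.0], [521.8, -214.1, 95.0]] len 43.81270267218925 ang 20.519847985221407 mid [ 542.3 -206.4   95. ]
100 [[561.5, -198.0, 100.0], [520.8, -213.3, 100.0]] len 43.54838798773792 ang 20.519847985221357 mid [ 541.1 -205.7  100. ]
104 [[560.5, -197.5, 104.0], [519.9, -212.7, 104.0]] len 43.33693624017684 ang 20.519847985221375 mid [ 540.2 -205.1  104. ]
((371.8009948730469, 188.494384765625), (23.128313064575195, 24.51508140563965), 105.91275024414062) [[ 601.96172791 -189.7020572    75.        ]]
lidfit [ 601.9374378  -189.23773273] 43.998115152894464
tri rim (array([ 602.63517067, -190.96177501,   71.79894185]), np.float64(0.4282756139802864)) tri wing (array([ 542.55716535, -205.56171532,   87.68445593]), np.float64(4.324066651021773))
scene z0 [[ 447.  491.    0.]
 [ 513.  197.    0.]
 [1127.  353.    0.]
 [ 421.  237.    0.]]
[195. -22. 426.] [[252. 500.]]
[246.  64. 424.] [[164. 446.]]
[297. 150. 422.] [[ 82. 392.]]
[347. 236. 419.] [[  8. 341.]]
[398. 322. 417.] [[-57. 292.]]
[449. 409. 415.] [[-110.  248.]]
```

Request:
servo_tool --slide '[[0,-0.04,0],[0,-0.04,0],[0,-0.04,0],[0,-0.04,0],[0,-0.03,0],[0,0,0],[0,0,0],[0,0,0],[0,0,0],[0,0,0],[0,0,0],[0,0,0],[0,0,0],[0,0,0],[0,0,0],[0,0,0]]' --angular '[[0,0,0],[0,0,0],[0,0,0],[0,0,0],[0,0,0],[0,0,0.143],[0,0,0.143],[0,0,0.143],[0,0,0.143],[0,0,0.143],[0,0,0.143],[0,0,0.143],[0,0,0.143],[0,0,0.143],[0,0,0.143],[0,0,0.143]]' --claw '[0,0,0,0,0,0,0,0,0,0,0,0,0,0,0,0]'

```text
time_s: 1.9
ee_pos: [110.6, 446.4, 189.1]
tool_rot: [[0.248, 0.969, 0.0], [0.969, -0.248, 0.0], [0.0, 0.0, -1.0]]
wrist_force: [0.5, -0.2, -0.0]
grip_width: 1.0
grip_force: 0.0
```

Request:
servo_tool --slide '[[0,0.046,0],[0,0.046,0],[0,0.046,0],[0,0.046,0],[0,0.046,0],[0,0.046,0],[0,0.046,0],[0,0.046,0],[0,0.046,0],[0,0.046,0],[0,0.046,0],[0,0.046,0],[0,0.046,0],[0,0.046,0],[0,0.046,0],[0,0.046,0],[0,0.046,0]]' --angular '[[0,0,0.1],[0,0,0.1],[0,0,0.1],[0,0,0.1],[0,0,0.1],[0,0,0.1],[0,0,0.1],[0,0,0.1],[0,0,0.1],[0,0,0.1],[0,0,0.1],[0,0,0.1],[0,0,0.1],[0,0,0.1],[0,0,0.1],[0,0,0.1],[0,0,0.1]]' --claw '[0,0,0,0,0,0,0,0,0,0,0,0,0,0,0,0,0]'

```text
time_s: 3.6
ee_pos: [457.3, -153.5, 189.3]
tool_rot: [[0.929, -0.369, 0.001], [-0.369, -0.929, -0.0], [0.001, -0.0, -1.0]]
wrist_force: [0.9, 0.4, -0.2]
grip_width: 0.999
grip_force: 0.0
```

Request:
servo_tool --slide '[[0.0485,0.0085,0],[0.0485,0.0085,0],[0,0,0],[0,0,0],[0,0,0],[0,0,0],[0,0,0],[0,0,0],[0,0,0.03],[0,0,0.03],[0,0,0],[0,0,0]]' --angular '[[0,0,0],[0,0,0],[0,0,-0.123],[0,0,-0.123],[0,0,-0.123],[0,0,-0.123],[0,0,-0.123],[0,0,-0.123],[0,0,0],[0,0,0],[0,0,0],[0,0,0]]' --claw '[0,0,0,0,0,0,0,0,0,0,0,0]'

```text
time_s: 4.8
ee_pos: [541.3, -202.8, 129.6]
tool_rot: [[0.935, 0.356, -0.001], [0.356, -0.935, -0.0], [-0.001, -0.0, -1.0]]
wrist_force: [0.1, -0.6, 0.6]
grip_width: 1.001
grip_force: 0.0
```

```bash
python3 - <<'E'
from h import *
C=[]
for n,(x0,y0) in(("scene",(320,150)),("top",(310,140))):
    im=imaging.get_image(n);C.append(cv2.resize(im[y0:y0+150,x0:x0+130],None,fx=3,fy=3))
cv2.imwrite("pics/c2.png",np.hstack(C)[:,:,::-1])
s=readout.read_state();print(s["joint_pos"].round(2),s["ee_pos"],s["tool_rot"].round(3).tolist(),s["time_s"])
E
```

```text
[-0.37  0.28  0.77  1.75 -0.21  1.19 -0.74] [ 542.30314515 -203.14847599  130.72541992] [[0.935, 0.356, 0.002], [0.356, -0.935, -0.0], [0.002, 0.001, -1.0]] 4.9
```

View pics/c2.png

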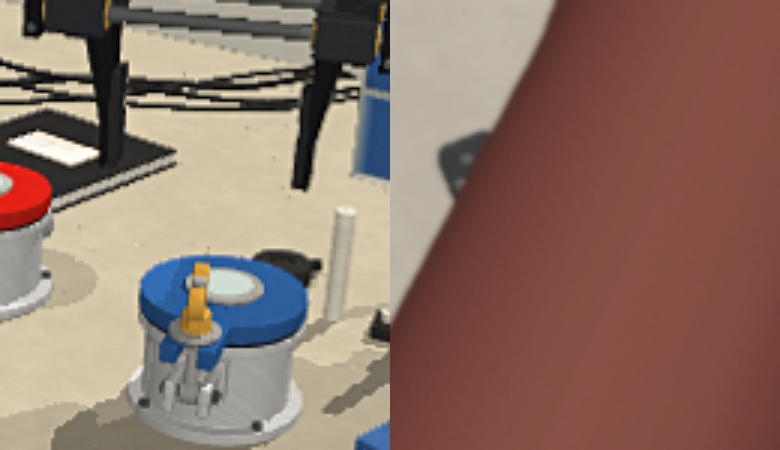

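Scene view: the fingertips, at crop (110,165) and (300,188), straddle the wings at (200,290). The top view is blocked by the arm. I'll descend and grip.

Request:
servo_tool --slide '[[0,0.002,0.015],[0,0,0.015],[0,0,0.014],[0,0,0],[0,0,0],[0,0,0],[0,0,0],[0,0,0],[0,0,0],[0,0,0],[0,0,0],[0,0,0]]' --angular '[[0,0,0],[0,0,0],[0,0,0],[0,0,0],[0,0,0],[0,0,0],[0,0,0],[0,0,0],[0,0,0],[0,0,0],[0,0,0],[0,0,0]]' --claw '[0,0,0,0.3,0.6,0.75,0.9,1,1,1,1,1]'

```text
time_s: 6.1
ee_pos: [542.1, -204.6, 85.1]
tool_rot: [[0.935, 0.356, -0.0], [0.356, -0.935, 0.0], [-0.0, -0.0, -1.0]]
wrist_force: [-0.2, 0.4, -0.6]
grip_width: 0.266
grip_force: 0.0
```

Request:
servo_tool --slide '[[0,0,0],[0,0,0],[0,0,0],[0,0,0],[0,0,0]]' --angular '[[0,0,0],[0,0,0],[0,0,0],[0,0,0],[0,0,0]]' --claw '[1,1,1,1,1]'

```text
time_s: 6.6
ee_pos: [542.2, -204.6, 85.1]
tool_rot: [[0.935, 0.356, -0.0], [0.356, -0.935, -0.0], [-0.0, -0.0, -1.0]]
wrist_force: [-0.5, 0.5, 0.2]
grip_width: 0.005
grip_force: 0.0
```

```bash
python3 - <<'E'
from h import *
im=imaging.get_image("scene");C=[cv2.resize(im[180:300,330:450],None,fx=5,fy=5)]
cv2.imwrite("pics/c3.png",C[0][:,:,::-1])
s=readout.read_state();print(s["ee_pos"],proj("scene",[s["ee_pos"],[541,-205.5,104],[541,-205.5,93],[541,-205.5,72]]))
E
```

```text
[ 542.13147342 -204.60951613   85.06291903] [[386.37365051 252.18373178]
 [387.45510923 241.5803333 ]
 [386.90862177 248.00363943]
 [385.8762079  260.06278161]]
```

View pics/c3.png

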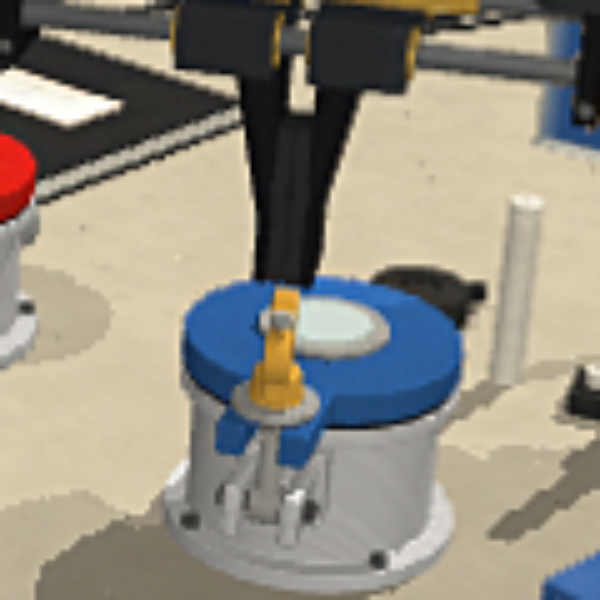

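The closed fingertips show at about (387,237), roughly 15 px above the projected TCP (386,252), and the grip closed on nothing. So either the tool is higher than I assumed or it is further away. I'll resolve that from the finger spread.

```bash
python3 - <<'E'
from h import *
import cv2
t=cv2.imread("pics/c2.png");g=cv2.cvtColor(t,cv2.COLOR_BGR2GRAY)[:, :390]
# dark finger pixels per row (full-res coords)
for r in range(120,195,6):
    xs=np.where(g[r]<60)[0];print(r/3+150,[(int(a[0])/3+320,int(a[-1])/3+320) for a in np.split(xs,np.where(np.diff(xs)>3)[0]+1) if len(a)>5])
T=np.array([542.3,-203.1,130.7]);y=np.array([.356,-.935,0])
for name,P in(("as stated",T),("27 up",T+[0,0,27]),("35 further",T+[35,22,0])):
    print(name,proj("scene",[P+43.5*y,P-43.5*y,P+58.5*y,P-58.5*y]).round(1).tolist())
print(plane("scene",[(387,237)],85),plane("scene",[(387,237)],112))
a=mask(imaging.get_image("top"),(100,120,40),(125,255,255),(335,155,405,225));print(a.sum()/255)
E
```

```text
190.0 [(325.3333333333333, 345.6666666666667), (353.3333333333333, 361.3333333333333), (420.0, 427.0)]
192.0 [(320.0, 351.3333333333333), (353.0, 360.6666666666667), (420.3333333333333, 426.6666666666667)]
194.0 [(320.0, 328.6666666666667), (336.3333333333333, 360.6666666666667), (420.0, 425.6666666666667)]
196.0 [(320.0, 322.3333333333333), (342.3333333333333, 364.3333333333333), (419.3333333333333, 425.0)]
198.0 [(320.0, 321.6666666666667), (348.3333333333333, 370.0), (419.0, 424.3333333333333)]
200.0 [(320.0, 326.6666666666667), (353.3333333333333, 377.3333333333333), (419.0, 424.0)]
202.0 [(320.0, 332.0), (353.3333333333333, 373.0), (418.3333333333333, 423.6666666666667)]
204.0 [(323.0, 337.6666666666667), (349.0, 368.0), (418.3333333333333, 423.6666666666667)]
206.0 [(330.0, 363.0), (418.3333333333333, 423.3333333333333)]
208.0 [(334.0, 358.0), (418.0, 423.0)]
210.0 [(336.3333333333333, 352.6666666666667), (418.0, 422.6666666666667)]
212.0 [(337.3333333333333, 347.0), (417.6666666666667, 422.3333333333333)]
214.0 [(337.3333333333333, 342.0)]
as stated [[416.4, 228.6], [359.8, 221.5], [426.4, 229.9], [350.3, 220.4]]
27 up [[418.2, 212.0], [360.8, 205.2], [428.3, 213.2], [351.2, 204.0]]
35 further [[413.7, 218.2], [359.7, 211.7], [423.2, 219.3], [350.7, 210.6]]
[[ 593.26930788 -177.10712581   85.        ]] [[ 539.71658919 -204.71571906  112.        ]]
0.0
```

Finger spread and tip rows both match tips about 27 mm above the reported TCP, not tips further away. So I open, go about 25 mm lower, and check before gripping.

Request:
servo_tool --slide '[[0,0,0],[0,0,0],[0,0,0],[0,0,0],[0,0,0],[0,0,0],[0,0,0],[0,0,0.006],[0,0,0.006],[0,0,0.006],[0,0,0.006],[0,0,0]]' --angular '[[0,0,0],[0,0,0],[0,0,0],[0,0,0],[0,0,0],[0,0,0],[0,0,0],[0,0,0],[0,0,0],[0,0,0],[0,0,0],[0,0,0]]' --claw '[0.4,0.4,0.4,0.4,0.4,0.4,0.4,0.4,0.4,0.4,0.4,0.4]'

```text
time_s: 7.9
ee_pos: [541.4, -204.3, 59.9]
tool_rot: [[0.935, 0.356, -0.002], [0.356, -0.935, 0.0], [-0.002, -0.001, -1.0]]
wrist_force: [0.1, -0.3, 0.9]
grip_width: 0.597
grip_force: 0.0
```

```bash
python3 - <<'E'
from h import *
im=imaging.get_image("scene");C=[cv2.resize(im[180:300,330:450],None,fx=5,fy=5)]
cv2.imwrite("pics/c4.png",C[0][:,:,::-1])
s=readout.read_state();print(s["ee_pos"],s["wrist_force"],s["grip_width"]);w=s["grip_width"]*43.5
y=np.array([.356,-.935,0]);T=s["ee_pos"]
for dz in(20,27):print((proj("scene",[T+w*y+[0,0,dz],T-w*y+[0,0,dz]])-[330,180])*5)
E
```

```text
[ 541.71342359 -204.53643179   60.48773141] [ 0.42248285 -0.63044661 -0.13879038] 0.6000875898473693
[[363.10060901 385.80060556]
 [197.64970032 363.21273703]]
[[365.13174838 365.60499043]
 [199.05423943 343.19184498]]
```

View pics/c4.png

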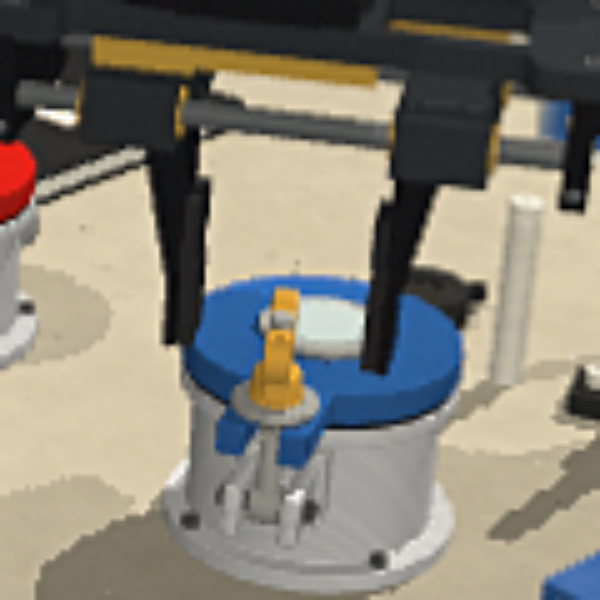

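The tips at crop (195,343) and (368,368) match the +27 mm offset, so they sit at z≈87, straddling the wings at (281,345). I'll close.

Request:
servo_tool --slide '[[0,0,0.002],[0,0,0],[0,0,0],[0,0,0],[0,0,0],[0,0,0],[0,0,0],[0,0,0]]' --angular '[[0,0,0],[0,0,0],[0,0,0],[0,0,0],[0,0,0],[0,0,0],[0,0,0],[0,0,0]]' --claw '[1,1,1,1,1,1,1,1]'

```text
time_s: 8.75
ee_pos: [542.1, -204.5, 59.0]
tool_rot: [[0.934, 0.356, -0.0], [0.356, -0.934, -0.0], [-0.0, -0.0, -1.0]]
wrist_force: [0.3, 0.7, -2.6]
grip_width: 0.091
grip_force: 30.0
```

Request:
servo_tool --slide '[[0,0,-0.0005],[0,0,-0.0005],[0,0,-0.0005],[0,0,-0.0005],[0,0,-0.0005],[0,0,-0.0005],[0,0,0]]' --angular '[[0,0,-0.1],[0,0,-0.1],[0,0,-0.1],[0,0,-0.1],[0,0,-0.1],[0,0,-0.1],[0,0,0]]' --claw '[1,1,1,1,1,1,1]'

```text
time_s: 9.45
ee_pos: [541.6, -204.0, 61.6]
tool_rot: [[0.569, 0.822, -0.001], [0.822, -0.569, 0.001], [0.0, -0.002, -1.0]]
wrist_force: [-0.2, 1.4, -3.2]
grip_width: 0.085
grip_force: 30.0
```

Request:
servo_tool --slide '[[0,0,-0.0005],[0,0,-0.0005],[0,0,-0.0005],[0,0,-0.0005],[0,0,-0.0005],[0,0,-0.0005],[0,0,0],[0,0,0],[0,0,0]]' --angular '[[0,0,-0.11],[0,0,-0.11],[0,0,-0.11],[0,0,-0.11],[0,0,-0.11],[0,0,-0.11],[0,0,0],[0,0,0],[0,0,0]]' --claw '[1,1,1,1,1,1,1,1,1]'

```text
time_s: 10.35
ee_pos: [541.1, -203.9, 64.5]
tool_rot: [[-0.047, 0.999, -0.002], [0.999, 0.047, 0.001], [0.001, -0.002, -1.0]]
wrist_force: [-4.8, 3.2, -1.3]
grip_width: 0.09
grip_force: 30.0
```

Request:
servo_tool --slide '[[0,0,0],[0,0,0],[0,0,0],[0,0,0],[0,0,-0.01],[0,0,-0.01],[0,0,-0.015],[0.003,0.015,0],[0.003,0.015,0],[0,0,0],[0,0,0],[0,0,0],[0,0,0]]' --angular '[[0,0,0],[0,0,0],[0,0,0],[0,0,0],[0,0,0],[0,0,0],[0,0,0],[0,0,0],[0,0,0],[0,0,0],[0,0,0],[0,0,0],[0,0,0]]' --claw '[0.7,0.7,0.7,0.7,0.7,0.7,0.7,1,1,1,1,1,1]'

```text
time_s: 11.65
ee_pos: [571.2, -197.4, 100.3]
tool_rot: [[-0.052, 0.999, -0.0], [0.999, 0.052, 0.0], [0.0, -0.0, -1.0]]
wrist_force: [0.2, 0.9, -0.8]
grip_width: 0.005
grip_force: 0.0
```

```bash
python3 - <<'E'
from h import *
im=imaging.get_image("scene");C=[cv2.resize(im[180:300,330:450],None,fx=5,fy=5)]
cv2.imwrite("pics/c5.png",C[0][:,:,::-1])
s=readout.read_state();print(s["ee_pos"],s["wrist_force"],s["grip_width"],s["joint_pos"].round(2))
E
```

```text
[ 571.27634489 -197.34582805  100.24914143] [0.21257163 0.42938985 0.73103875] -0.001414504417888283 [-0.16  0.33  0.51  1.71 -0.17  1.15  0.45]
```

View pics/c5.png

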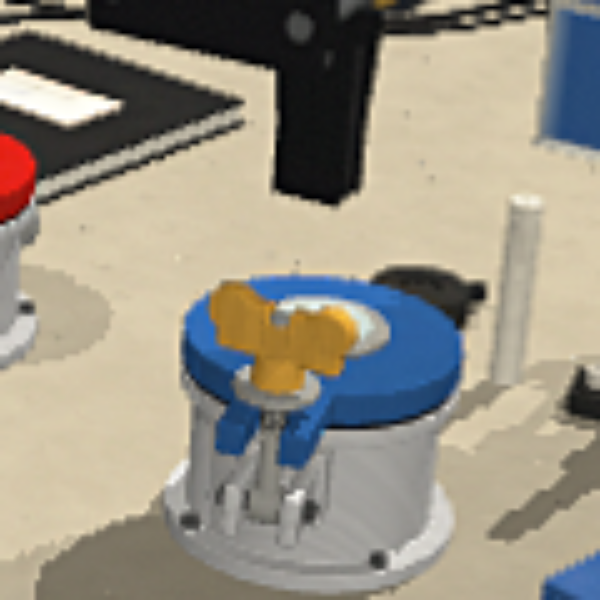

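The nut is turned to about 1.4 rad, with the wings across at crop (285,330) and the bolt still upright. Fingertips are at (320,195), inside the wings. Now I lower and push outward.

Request:
servo_tool --slide '[[0,0,0.015],[0,0,0.014],[0,0,0.014],[0,0,0],[-0.001,-0.005,0],[-0.001,-0.005,0],[-0.001,-0.005,0],[-0.001,-0.005,0],[-0.001,-0.005,0],[-0.001,-0.005,0],[-0.001,-0.005,0],[0,0,0]]' --angular '[[0,0,0],[0,0,0],[0,0,0],[0,0,0],[0,0,0],[0,0,0],[0,0,0],[0,0,0],[0,0,0],[0,0,0],[0,0,0],[0,0,0]]' --claw '[1,1,1,1,1,1,1,1,1,1,1,1]'

```text
time_s: 12.9
ee_pos: [536.3, -206.1, 57.0]
tool_rot: [[-0.052, 0.999, -0.001], [0.999, 0.052, 0.0], [0.0, -0.001, -1.0]]
wrist_force: [0.2, -0.1, -0.9]
grip_width: 0.008
grip_force: 0.0
```

Request:
servo_tool --slide '[[-0.001,-0.005,0],[-0.001,-0.005,0],[-0.001,-0.005,0],[-0.001,-0.005,0],[-0.001,-0.005,0],[-0.001,-0.005,0],[-0.001,-0.005,0],[-0.001,-0.005,0],[0,0,0],[0,0,0],[0,0,-0.03],[0,0,-0.04],[0,0,-0.04],[0,0,0],[0,0,0]]' --angular '[[0,0,0],[0,0,0],[0,0,0],[0,0,0],[0,0,0],[0,0,0],[0,0,0],[0,0,0],[0,0,0],[0,0,0],[0,0,0],[0,0,0],[0,0,0],[0,0,0],[0,0,0]]' --claw '[1,1,1,1,1,1,1,1,1,1,1,1,1,1,1]'

```text
time_s: 14.4
ee_pos: [498.5, -215.9, 167.8]
tool_rot: [[-0.053, 0.999, 0.002], [0.999, 0.053, -0.0], [-0.0, 0.002, -1.0]]
wrist_force: [-0.3, -0.4, -0.6]
grip_width: 0.005
grip_force: 0.0
```

```bash
python3 - <<'E'
from h import *
im=imaging.get_image("scene");C=[cv2.resize(im[180:330,250:450],None,fx=4,fy=4)]
cv2.imwrite("pics/c6.png",C[0][:,:,::-1])
s=readout.read_state();print(s["ee_pos"],s["wrist_force"],s["time_s"])
E
```

```text
[ 497.67422844 -215.59905099  166.58333448] [-0.05137817  0.54472117 -0.93523844] 14.45
```

View pics/c6.png

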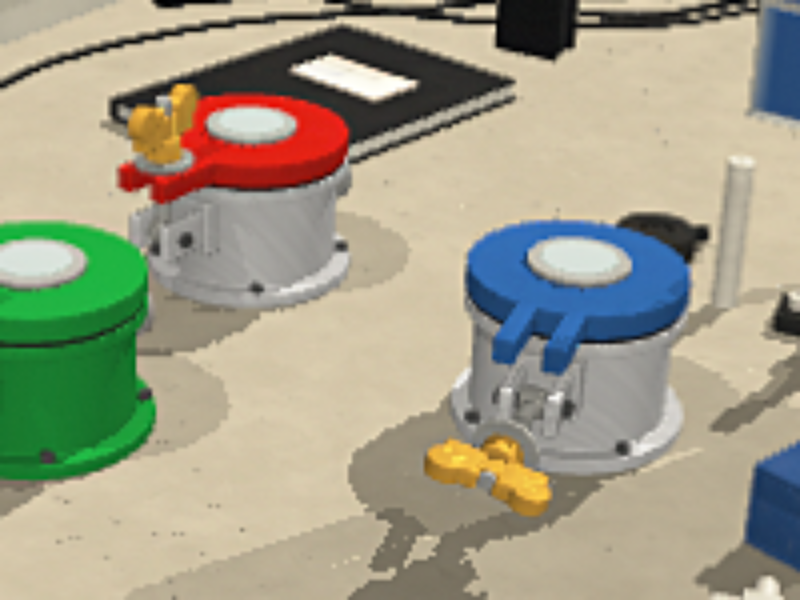

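The bolt lies flat outside the lug, with its wings at crop (487,475). The red nut at (160,130) hasn't been touched, and the gripper at (535,25) is clear.

```bash
python3 -c "
from rig import ticket;print(ticket.close_job())"
```

```text
the job is handed in; nothing more can be done
None
```

The blue cell is open: its nut is loosened to about 1.4 rad, its bolt lies swung out clear of the lid, the red nut is untouched, and I handed the job in at about 14.5 s (no verdict was returned).

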